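# Set and lock the length stop of the cutting jig

## Robot

A 6-joint arm with a two-finger parallel gripper is mounted at the origin on the work surface. World frame = base frame: x ahead of the robot, y to its left, z up, the work surface at z = 0. Lengths are in mm, angles in degrees, forces in N, time in s.
With the tool pointing down it reaches from about 300 to 850 mm from the base axis. Payload 4.2 kg.
Tool frame: the origin (TCP) lies at the very end of the fingers, on their centre line; the grasp point (between the pads) lies 19 mm behind it (env.grip_depth is the distance from the TCP to the grasp point, in mm); z points along the fingers, y is the line along which they close (so a half turn about z gives the same grasp; the last joint's range is limited). The gripper opens to 91 mm and grips with 3 to 60 N. Pads are 32 mm wide; open, the fingers measure 118 mm over their backs; the gripper's body (76 mm by 178 mm) begins 60 mm behind the grasp point.
Start: joints at [71.161, 18.312, 89.639, -0, 72.044, -1.146], TCP at [174.754, 547.818, 213.976] pointing down, gripper open.
Joint ranges: [-177.97, 177.97], [-48.28, 115.42], [12.27, 149.76], [-77.06, 257.06], [2.81, 150.46], [-146.56, 146.56]. Speed limits (degrees/s): [147.25, 147.25, 180, 180, 180, 180].

## Interface

Orientations are given as [roll, pitch, yaw] about the fixed x, y, z axes, in that order (R = Rz(yaw) Ry(pitch) Rx(roll)).
In Python, from workcell import env, cams gives the robot as it stands.
- The arm moves only by the tool apply_moves, never from a script. Its argument "deltas" is a list of rows, each a list of 5 numbers: the shift along the tool's x, y, z in m, then the turn about the tool's z in rad, then the opening, from -1 (shut) to 1 (fully open), so that 0 is half open. In form: [[tx, ty, tz, roll, gripper], ...]. A call has 1 to 5 rows; each row is the pose to reach, as a shift and turn from the pose commanded when the call began, along the tool's axes at that moment; what a row does not reach only later rows make up. A row lasts 1/10 s, in which the tool goes at most 50 mm and 8.59 degrees, less where a joint would pass 70% of its speed; a pose out of reach is approached as far as the arm can. A call with a gripper value outside its range is refused whole. The fingers move at their own pace and stop on an object; "grip_force" is the grip in N (left out, the last holds). Time passes only in rows, so rows that repeat a pose let the fingers close. It gives the time, the measured TCP pose, the force, the opening and the grip force at its end, in the units of the state.
- env.state(): the state, without advancing time (a new reading comes with each control period).
- cams.grab_frame(name): name is "side" or "top"; returns the picture (420x560x3 uint8, blue, green, red); there is no depth.
- cams.get_calibration(name): a dict with "mtx" (3x3 intrinsics, pixels), "eye" and "attitude" of the camera in the world. Camera axes: x right, y down, z forward; pixel columns grow to the right and rows downward; lengths in mm; the calibration is good to about 2 mm. A picture is of the moment at which its call begins. get_calibration takes no time and is no camera call.
- env.job_done(): hands the job in; it is judged then, once.
The state is a dict: "time_s": time; "qpos": joint angles; "qvel": joint speeds; "effort": joint torques, N m; "ee_pos": TCP position; "ee_rot": TCP orientation; "force": force on the tool from outside, world axes, zero at the start; "torque": the same for the moment, N m; "gripper_width": finger opening in mm; "gripper_force": force on a finger pad.
Only numpy, scipy, OpenCV 4.12 (cv2) and the standard library are available. Lean on these libraries where they do the work, as an engineer would, in place of code of your own. Each camera call takes 0.05 s, during which the arm holds its last target. There are 200 camera calls.

## Task

Set the length stop of the wood-cutting jig: push the black stop block along its notched rail until its sprung pin drops into the notch beside the tall round-headed peg, riding over any notch that comes before it. Once it has dropped in there, press the round button on top of the block all the way down to lock it, then let go. Do not pull the button up, do not press it before the stop is in that notch, and leave the other things on the bench and the jig where they are.

Things in the scene. Friction and masses are not known exactly. Their poses are not given: they have to be found in the camera images.
- jig: The cutting jig, fixed to the bench: a plywood bed 18 mm thick, x = -130 to +80 mm, y = -250 to +250 mm in its own frame, which is turned up to 0.3 rad. Origin: at z = 0 under the middle of the rail; +y runs along the rail from the stop's starting end (the robot's right) to the other end. Four wooden guide posts 45 mm tall stand on the bed at x = -115 and -35, y = 185 to 233 mm.
- rail_mid (a point): Middle of the rail's top face, 58 mm above the bench. The aluminium rail runs along the jig's y, 340 mm long, 30 mm wide. Three V notches cross its top at y = -50, +15 and +80 mm from here, each 18 mm wide and 6 mm deep. Beside each notch, 55 mm to the rail's far (+x) side, a steel peg stands on the bed: one tall with a round head, two low stubs (10 mm diameter, 12 mm high), in varying order.
- marker (a point): Centre of the top of the tall peg (50 mm tall on the bed, top 68 mm above the bench, round head 24 mm in diameter). Same y along the rail as the wanted notch; axes parallel to the jig's.
- stop_block (a point): Centre of the black stop block, 50 mm across the rail, 36 mm along it, 36 mm high; it spans 66 to 102 mm above the bench. Push on its flat sides that face along the rail. Axes as the jig's. A sprung pin through its centre falls into the notches, so in a notch its y is the notch's. A thin steel tongue (12 x 8 mm) hangs on its near side down to 40 mm above the bench.
- stop (a joint): Travel of the stop along the rail to the jig's +y, 0 to 0.26 m; the block's y in the jig's frame is this minus 0.13, so the notches are at 0.08, 0.145 and 0.21. It starts short of the first notch. It slides with about 2 to 3 N on the flat; within about 5 mm of a notch's middle it is drawn in by itself, and it takes about 9 to 12 N to push it out again.
- pin (a joint): Height of the sprung pin (with the button on its top), m: 0 on the flat of the rail, -0.005 when dropped into a notch, above 0 when pulled up (a spring of about 8 N pulls it down).
- lock_top (a point): Centre of the top face of the lock button: an aluminium disc 24 mm in diameter, 6 mm thick, standing above the block's centre on the pin. Its face is 122 mm above the bench with the pin on the flat, 117 mm with the pin in a notch, 109 mm when also pressed down.
- lock (a joint): How far the lock button is pressed down on its pin, m: 0 up, 0.008 fully down. It needs about 5 N and stays where it is left; then its face still stands 7 mm above the block.
- batten: Bystander: loose strip of pale wood, 28 x 150 x 18 mm; lies on the near part of the jig's bed. To be left alone. Origin at its underside.
- offcut: Bystander: loose block of dark wood, 35 x 50 x 18 mm; lies on the jig's bed near its right-hand end. To be left alone. Origin at its underside.
- pencil: Bystander: loose square pencil, 7 x 110 x 7 mm; lies on the far edge of the jig's bed, right-hand part. To be left alone. Origin at its underside.
- screwdriver: Bystander: loose screwdriver, stands or lies on the bench beside the jig. To be left alone. Origin at its underside.
- tape: Bystander: loose black tape measure, 65 x 35 x 60 mm; stands or lies on the bench beside the jig. To be left alone. Origin at its underside.
- glue: Bystander: loose glue bottle, 56 x 56 x 150 mm; stands or lies on the bench beside the jig. To be left alone. Origin at its underside.
- mug: Bystander: loose white mug, 80 x 80 x 90 mm; stands or lies on the bench beside the jig. To be left alone. Origin at its underside.

How it is judged:
By the outcome, as a careful person would: the job done as asked, in the order asked, and still so for the second after the job is handed in, with the robot touching nothing.
It also fails if it takes over 54 s, if anything falls off the work surface, if the arm or the gripper's body presses on something with over 40 N, if the wrist force passes 120 N, or if a joint passes its speed limit or range.

## Working session

There is one attempt and no reset: what is moved stays moved. The work goes in short steps, Python scripts to look and compute and a tool call to move; the robot and the scene stay as the last step left them, time stands still between calls to the robot, and variables do not carry over. Pictures are saved under pics/ and viewed, at most 11 in all, crops included, and the job is handed in when it is done.

Besides the shell and the picture viewer there is one more tool, called after "Call:" by a JSON object that holds its "op" and its "data". apply_moves: Moves the arm, as the interface text tells. Its arguments: {"type":"object","properties":{"deltas":{"type":"array"},"grip_force":{"type":"number"}},"required":["deltas"]}

```bash
mkdir -p pics; ls; python3 - <<'E'
from workcell import env,cams
import cv2
for n in("side","top"):
    cv2.imwrite(f"pics/{n}0.png",cams.grab_frame(n)); c=cams.get_calibration(n); print(n,c)
s=env.state();print(s)
E
```

```text
pics
side {'mtx': array([[472.5101187 ,   0.        , 283.32487156],
       [  0.        , 472.5101187 , 202.78547139],
       [  0.        ,   0.        ,   1.        ]]), 'eye': array([ 275.90776601, 1077.18049489, 1261.67239282]), 'attitude': array([-136.34762875,   -0.97098023, -164.18245336])}
top {'mtx': array([[506.4783227 ,   0.        , 278.34281912],
       [  0.        , 506.4783227 , 210.93519993],
       [  0.        ,   0.        ,   1.        ]]), 'eye': array([ 2.79356940e+02, -3.95239925e-01,  1.39783165e+03]), 'attitude': array([-167.24282808,   -0.31434219,  -91.79962885])}
{'time_s': 0.1, 'qpos': array([ 7.11598931e+01,  1.83471462e+01,  8.97004421e+01, -1.17406933e-03,
        7.20414608e+01, -1.14752515e+00]), 'qvel': array([-0.04531343, -0.11812632, -0.09289941,  0.00243306,  0.03046405,
        0.08632053]), 'effort': array([ 5.25067790e-04, -4.13328910e+01, -2.32512152e+01,  7.29797711e-02,
        4.22465487e-02, -5.85135490e-05]), 'ee_pos': array([174.62446153, 547.37277044, 213.20572226]), 'ee_rot': array([-1.79910947e+02, -6.67280904e-04,  1.62307781e+02]), 'force': array([ 0.55330843, -0.09010787, -0.51520932]), 'torque': array([0.02873948, 0.01456656, 0.02318213]), 'gripper_force': 0.0, 'gripper_width': 90.90383664570666}
```

View pics/side0.png

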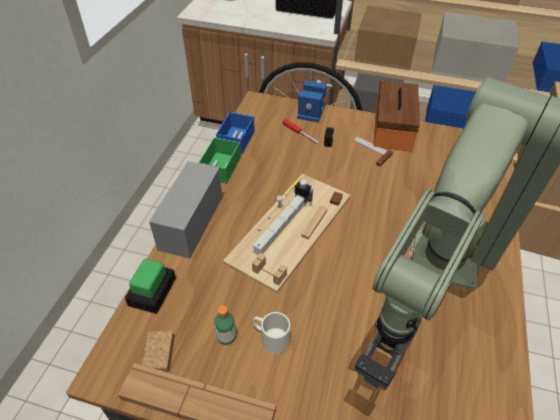

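View pics/top0.png

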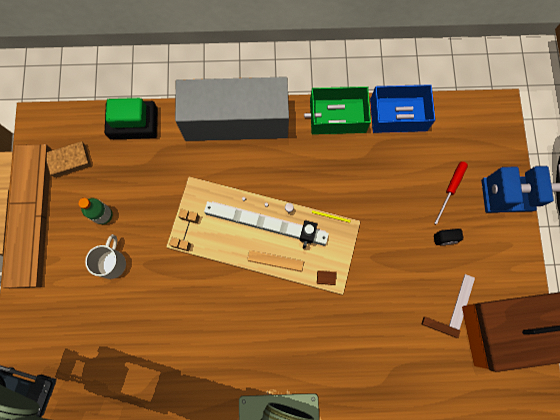

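The top view shows the block near (310,231), the rail from (208,207) to about (326,238), a tall-looking peg near (290,208), and stubs near (267,205) and (244,199). I'll zoom in to check.

```bash
python3 - <<'E'
import cv2,numpy as np
a=cv2.imread("pics/top0.png")[165:300,160:365]; b=cv2.imread("pics/side0.png")[170:290,220:355]
a=cv2.resize(a,(780,int(135*780/205)),interpolation=cv2.INTER_CUBIC)
cv2.imwrite("pics/topz.png",a); cv2.imwrite("pics/sidez.png",cv2.resize(b,None,fx=5,fy=5,interpolation=cv2.INTER_CUBIC)[:600])
E
```

```text
(no output)
```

View pics/topz.png

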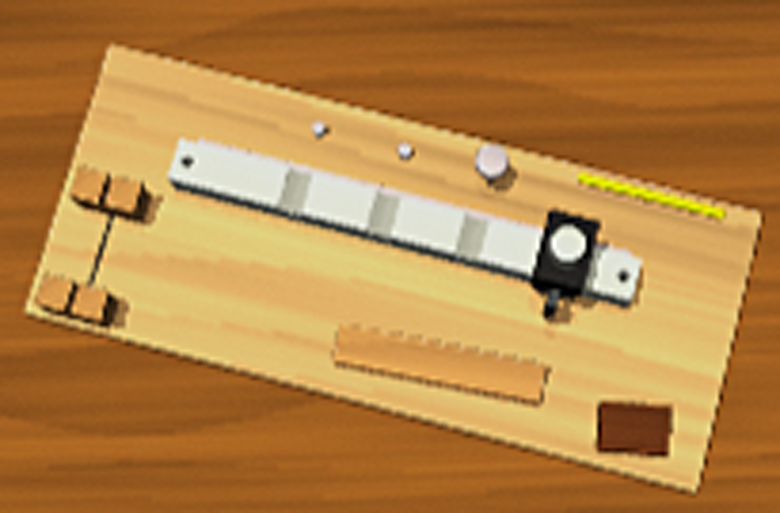

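View pics/sidez.png

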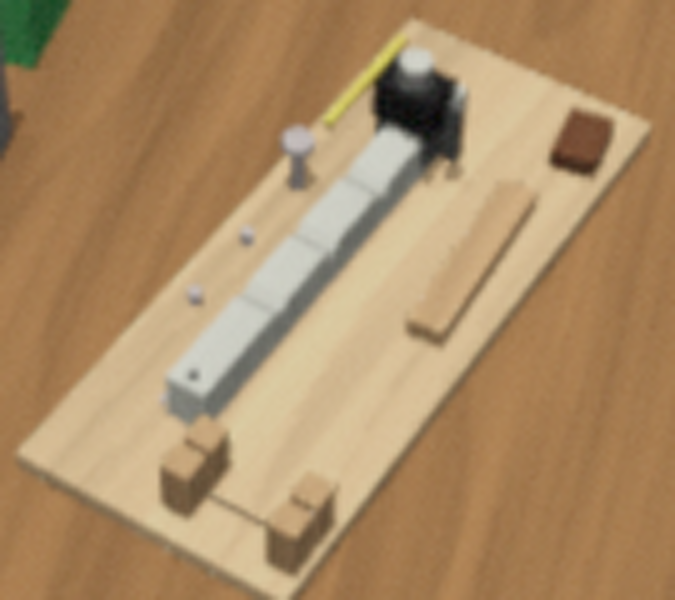

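```bash
cat > h.py <<'E'
import numpy as np
from scipy.spatial.transform import Rotation as R
from workcell import cams
def ray(n,p):
    c=cams.get_calibration(n); d=R.from_euler('xyz',c["attitude"],degrees=True).as_matrix()@np.linalg.inv(c["mtx"])@np.r_[p,1.]
    return c["eye"],d
def plane(n,p,z):
    e,d=ray(n,p); return (e+d*(z-e[2])/d[2]).round(1)
def tri(p,q):
    (e,d),(f,g)=ray("top",p),ray("side",q); t=np.linalg.lstsq(np.c_[d,-g],f-e,rcond=None)[0]
    a,b=e+t[0]*d,f+t[1]*g; return ((a+b)/2).round(1),round(float(np.linalg.norm(a-b)),1)
E
python3 - <<'E'
from h import *
T=lambda u,v:(159.5+(u+.5)/3.805,164.5+(v+.5)/3.8); S=lambda u,v:(219.5+(u+.5)/5,169.5+(v+.5)/5)
C=np.array([plane("top",T(*p),18) for p in((110,45),(762,213),(697,492),(27,315))]);print(C)
l=(C[0]-C[1]+C[3]-C[2])[:2]; yaw=np.arctan2(l[1],l[0])-np.pi/2
r=lambda v:np.array([[np.cos(yaw),np.sin(yaw)],[-np.sin(yaw),np.cos(yaw)]])@v
m=C.mean(0)[:2]; o=m-r(np.array([-25,0]))*[1,1]
o=m+25*np.array([np.cos(yaw),np.sin(yaw)])
print("yaw",np.degrees(yaw),"len",np.linalg.norm(l)/2,"origin",o)
for n,p,z in(("button",(568,242),122),("peg",(492,160),68),("n1",(473,236),58),("n2",(384,212),58),("n3",(296,188),58)):
    w=plane("top",T(*p),z);print(n,w,"jig",r(w[:2]-o))
w=plane("side",S(416,60),122);print("side button",w,r(w[:2]-o))
w=plane("side",S(298,140),68);print("side peg",w,r(w[:2]-o))
print(tri(T(568,242),S(416,60)),tri(T(492,160),S(298,140)))
E
```

```text
[[ 699.1  233.5   18. ]
 [ 556.7 -243.8   18. ]
 [ 356.4 -184.2   18. ]
 [ 497.7  291.7   18. ]]
yaw -16.574533639652913 len 497.26148302477645 origin [551.43623651  17.1684402 ]
button [519.8 -93.4 122. ] jig [   1.21928391 -114.99889033]
peg [590.8 -46.1  68. ] jig [ 55.77628445 -49.41060104]
n1 [538.3 -31.   58. ] jig [  1.15022567 -49.91428976]
n2 [557.5  31.6  58. ] jig [ 1.69502958 15.56168437]
n3 [576.9  93.7  58. ] jig [ 2.57415458 80.61548626]
side button [516.5 -92.1 122. ] [  -2.31444042 -114.69427192]
side peg [587.7 -44.3  68. ] [ 52.29161882 -48.56970543]
(array([518.4, -93.4, 121. ]), 3.2) (array([589.7, -46.2,  66.3]), 3.0)
```

The wanted notch is the first one: the tall peg measures jig y ≈ -49 and the notch -50. The block is at y ≈ -115, so it needs about 65 mm of travel. The tool's y axis is already almost along the rail. I'll shut the gripper and travel over.

Call:
{"op": "apply_moves", "data": {"deltas": [[-0.034, -0.036, 0, -0.02, -1], [-0.068, -0.072, 0, -0.02, -1], [-0.102, -0.108, 0, -0.02, -1], [-0.136, -0.144, 0, -0.02, -1], [-0.17, -0.18, 0, -0.02, -1]], "grip_force": 20}}

```text
time_s: 0.6
ee_pos: [282.2, 322.7, 213.6]
ee_rot: [-180.0, 0.0, 163.5]
force: [0.8, 0.4, 0.1]
gripper_width: 54.3
gripper_force: 0.0
```

Call:
{"op": "apply_moves", "data": {"deltas": [[-0.034, -0.036, 0, 0, -1], [-0.068, -0.072, 0, 0, -1], [-0.102, -0.108, 0, 0, -1], [-0.136, -0.144, 0, 0, -1], [-0.17, -0.18, 0, 0, -1]]}}

```text
time_s: 1.1
ee_pos: [394.0, 101.8, 213.9]
ee_rot: [180.0, 0.0, 163.5]
force: [0.3, -0.2, -0.2]
gripper_width: 14.2
gripper_force: 0.0
```

Call:
{"op": "apply_moves", "data": {"deltas": [[-0.034, -0.036, 0, 0, -1], [-0.068, -0.072, 0, 0, -1], [-0.102, -0.108, 0, 0, -1], [-0.136, -0.144, 0, 0, -1], [-0.136, -0.144, 0, 0, -1]]}}

```text
time_s: 1.6
ee_pos: [485.2, -77.8, 213.3]
ee_rot: [-179.9, 0.1, 163.1]
force: [-0.2, 1.1, 0.4]
gripper_width: 0.4
gripper_force: 0.0
```

```bash
cat >> h.py <<'E'
O=np.array([550.5,17.3]); YAW=np.radians(-16.5)
def jig(w):
    c,s=np.cos(YAW),np.sin(YAW); return (np.array([[c,s],[-s,c]])@(np.array(w[:2])-O)).round(1)
def where():
    from workcell import env
    s=env.state(); print(s["time_s"],"tcp",s["ee_pos"].round(1),"rot",s["ee_rot"].round(2),"jig",jig(s["ee_pos"]),"F",s["force"].round(1),"w",round(s["gripper_width"],1))
E
python3 -c "from h import *; where()"
```

```text
1.6 tcp [485.2 -77.8 213.3] rot [-1.7991e+02  8.0000e-02  1.6312e+02] jig [ -35.6 -109.8] F [-0.2  1.1  0.4] w 0.4
```

Call:
{"op": "apply_moves", "data": {"deltas": [[-0.02, -0.03, 0, 0, -1], [-0.036, -0.055, 0, 0, -1], [-0.036, -0.055, 0.04, 0, -1], [-0.036, -0.055, 0.07, 0, -1], [-0.036, -0.055, 0.07, 0, -1]]}}

```text
time_s: 2.1
ee_pos: [498.4, -134.6, 140.0]
ee_rot: [180.0, -0.6, 163.5]
force: [-1.0, 0.8, -0.1]
gripper_width: 0.2
gripper_force: 0.0
```

```bash
python3 - <<'E'
from h import *; where()
import cv2
a=cams.grab_frame("side")[150:290,220:380]
cv2.imwrite("pics/s1.png",cv2.resize(a,None,fx=4,fy=4,interpolation=cv2.INTER_CUBIC))
E
```

```text
2.1 tcp [ 498.4 -134.6  140. ] rot [179.98  -0.59 163.45] jig [  -6.9 -160.4] F [-1.   0.8 -0.1] w 0.2
```

View pics/s1.png

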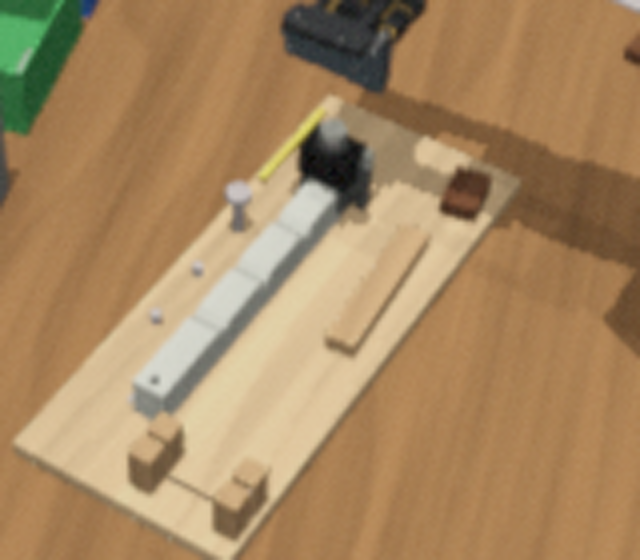

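The side view shows the block at crop (335,165), still untouched, with the dark gripper at (340,40). I'll check where the TCP should project, since the fingers are not obvious.

```bash
python3 - <<'E'
from h import *; where()
import cv2
for n in("side","top"):
    c=cams.get_calibration(n); M=R.from_euler('xyz',c["attitude"],degrees=True).as_matrix().T
    from workcell import env
    p=env.state()["ee_pos"]
    for dz in(0,79):
        q=c["mtx"]@M@(p+[0,0,dz]-c["eye"]); print(n,dz,q[:2]/q[2])
t=cams.grab_frame("top")[130:290,200:380]; s=cams.grab_frame("side")[100:260,220:400]
f=lambda i:cv2.resize(i,(395,350),interpolation=cv2.INTER_CUBIC)
cv2.imwrite("pics/b1.png",np.hstack([f(t),f(s)]))
E
```

```text
2.15 tcp [ 500.3 -135.   142.4] rot [179.98  -0.29 163.47] jig [  -4.9 -160.3] F [0.  0.2 0.6] w 0.5
side 0 [310.54534267 170.21459511]
side 79 [311.91193646 152.96256439]
top 0 [326.31486498 233.92207011]
top 79 [329.58417323 228.02405422]
```

View pics/b1.png

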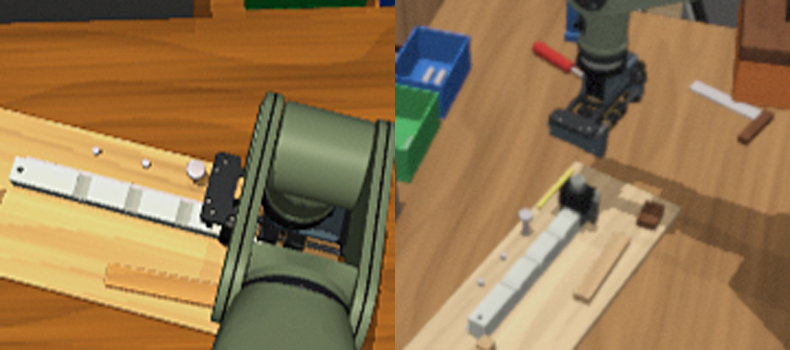

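The side view agrees with the calibration: the fingertips are at about (310,170). I'll descend behind the block to about z = 80.

Call:
{"op": "apply_moves", "data": {"deltas": [[-0.004, -0.003, 0.02, 0, -1], [-0.004, -0.003, 0.04, 0, -1], [-0.004, -0.003, 0.055, 0, -1], [-0.004, -0.003, 0.064, 0, -1], [-0.004, -0.003, 0.064, 0, -1]]}}

```text
time_s: 2.75
ee_pos: [505.1, -139.8, 80.3]
ee_rot: [180.0, 0.0, 163.5]
force: [0.0, 0.1, 1.1]
gripper_width: 0.5
gripper_force: 0.0
```

Call:
{"op": "apply_moves", "data": {"deltas": [[0, 0.004, 0, 0, -1], [0, 0.008, 0, 0, -1], [0, 0.012, 0, 0, -1], [0, 0.016, 0, 0, -1], [0, 0.02, 0, 0, -1]]}}

```text
time_s: 3.25
ee_pos: [510.9, -120.5, 80.2]
ee_rot: [180.0, 0.0, 163.5]
force: [0.9, -0.1, -0.6]
gripper_width: 0.6
gripper_force: 0.0
```

```bash
python3 -c "from h import *; where()"
```

```text
3.25 tcp [ 510.9 -120.5   80.2] rot [1.7999e+02 3.0000e-02 1.6346e+02] jig [   1.1 -143.4] F [ 0.9 -0.1 -0.6] w 0.6
```

Call:
{"op": "apply_moves", "data": {"deltas": [[0, 0.003, 0, 0, -1], [0, 0.006, 0, 0, -1], [0, 0.009, 0, 0, -1], [0, 0.012, 0, 0, -1], [0, 0.015, 0, 0, -1]]}}

```text
time_s: 3.75
ee_pos: [514.3, -108.8, 80.2]
ee_rot: [-179.7, 0.0, 163.6]
force: [-2.4, -9.2, 1.9]
gripper_width: 0.2
gripper_force: 5.0
```

Call:
{"op": "apply_moves", "data": {"deltas": [[0, 0.003, 0, 0, -1], [0, 0.006, 0, 0, -1], [0, 0.009, 0, 0, -1], [0, 0.012, 0, 0, -1], [0, 0.015, 0, 0, -1]]}}

```text
time_s: 4.25
ee_pos: [518.7, -94.5, 80.2]
ee_rot: [-179.7, 0.0, 163.6]
force: [-1.8, -9.0, 2.0]
gripper_width: 0.2
gripper_force: 5.0
```

Call:
{"op": "apply_moves", "data": {"deltas": [[0, 0.003, 0, 0, -1], [0, 0.006, 0, 0, -1], [0, 0.009, 0, 0, -1], [0, 0.012, 0, 0, -1], [0, 0.015, 0, 0, -1]]}}

```text
time_s: 4.75
ee_pos: [523.0, -80.2, 80.2]
ee_rot: [-179.7, 0.0, 163.6]
force: [-2.8, -9.7, 1.9]
gripper_width: 0.2
gripper_force: 5.0
```

```bash
python3 - <<'E'
from h import *; where()
import cv2
a=cams.grab_frame("side")[130:270,220:380]
cv2.imwrite("pics/s2.png",cv2.resize(a,None,fx=4,fy=4,interpolation=cv2.INTER_CUBIC))
E
```

```text
4.75 tcp [523.  -80.2  80.2] rot [-1.7972e+02  3.0000e-02  1.6355e+02] jig [   1.3 -101.3] F [-2.8 -9.7  1.9] w 0.2
```

View pics/s2.png

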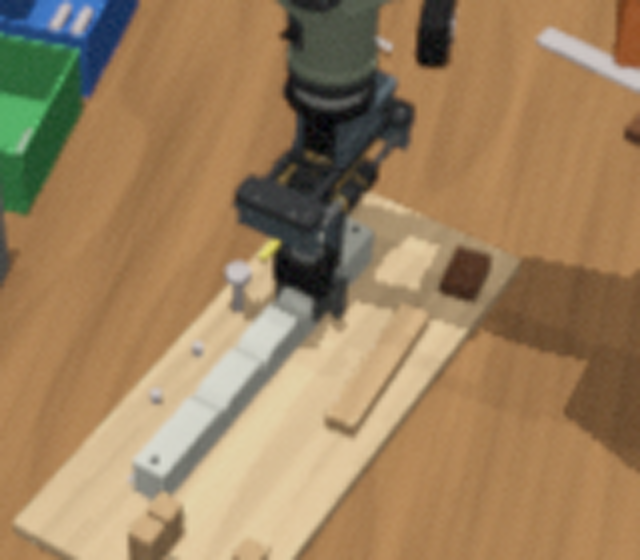

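The side view shows the block at crop (310,275) being pushed along the rail and not yet beside the tall peg at (238,270). From here I'll go more slowly and watch the force.

Call:
{"op": "apply_moves", "data": {"deltas": [[0, 0.001, 0, 0, -1], [0, 0.002, 0, 0, -1], [0, 0.003, 0, 0, -1], [0, 0.004, 0, 0, -1], [0, 0.005, 0, 0, -1]]}}

```text
time_s: 5.3
ee_pos: [524.5, -75.1, 80.2]
ee_rot: [-179.8, 0.0, 163.5]
force: [-3.1, -9.3, 2.4]
gripper_width: 0.4
gripper_force: 4.5
```

Call:
{"op": "apply_moves", "data": {"deltas": [[0, 0.001, 0, 0, -1], [0, 0.002, 0, 0, -1], [0, 0.003, 0, 0, -1], [0, 0.004, 0, 0, -1], [0, 0.005, 0, 0, -1]]}}

```text
time_s: 5.8
ee_pos: [525.9, -70.4, 80.2]
ee_rot: [-179.8, 0.0, 163.5]
force: [-1.0, -8.1, 1.1]
gripper_width: 0.5
gripper_force: 4.5
```

```bash
python3 -c "from h import *; where()"
```

```text
5.8 tcp [525.9 -70.4  80.2] rot [-1.7976e+02  3.0000e-02  1.6354e+02] jig [  1.3 -91. ] F [-1.  -8.1  1.1] w 0.5
```

Call:
{"op": "apply_moves", "data": {"deltas": [[0, 0.001, 0, 0, -1], [0, 0.002, 0, 0, -1], [0, 0.003, 0, 0, -1], [0, 0.003, 0, 0, -1]]}}

```text
time_s: 6.2
ee_pos: [526.9, -67.0, 80.2]
ee_rot: [-179.8, 0.0, 163.5]
force: [-2.4, -6.0, 2.3]
gripper_width: 0.4
gripper_force: 3.3
```

```bash
python3 - <<'E'
from h import *; where()
import cv2
a=cams.grab_frame("side")[150:250,240:360]
cv2.imwrite("pics/s3.png",cv2.resize(a,None,fx=6,fy=6,interpolation=cv2.INTER_CUBIC))
E
```

```text
6.2 tcp [526.9 -67.   80.2] rot [-1.7981e+02  3.0000e-02  1.6352e+02] jig [  1.3 -87.5] F [-2.4 -6.   2.3] w 0.4
```

View pics/s3.png

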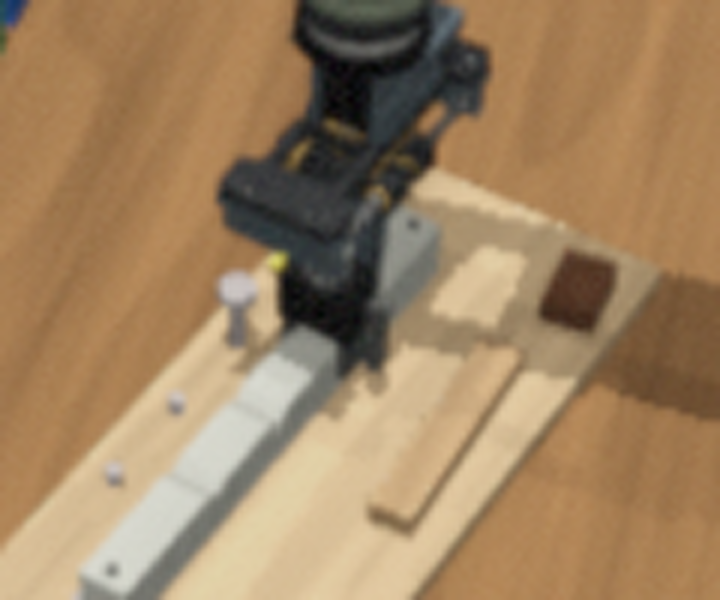

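The block is nearly beside the tall peg, with its front edge at crop (310,340) just past the first notch. I'll continue in 1 mm steps.

Call:
{"op": "apply_moves", "data": {"deltas": [[0, 0.001, 0, 0, -1], [0, 0.001, 0, 0, -1]]}}

```text
time_s: 6.45
ee_pos: [527.2, -65.9, 80.2]
ee_rot: [-179.8, 0.0, 163.5]
force: [-0.6, -6.3, 1.9]
gripper_width: 0.2
gripper_force: 3.0
```

Call:
{"op": "apply_moves", "data": {"deltas": [[0, 0.001, 0, 0, -1], [0, 0.001, 0, 0, -1]]}}

```text
time_s: 6.65
ee_pos: [527.7, -64.4, 80.2]
ee_rot: [-179.9, 0.0, 163.5]
force: [-1.2, -4.5, 1.8]
gripper_width: 0.6
gripper_force: 2.2
```

Call:
{"op": "apply_moves", "data": {"deltas": [[0, 0.001, 0, 0, -1], [0, 0.001, 0, 0, -1]]}}

```text
time_s: 6.85
ee_pos: [528.2, -61.9, 80.0]
ee_rot: [179.9, 0.0, 163.4]
force: [-0.3, -0.3, 0.3]
gripper_width: 0.5
gripper_force: 0.2
```

```bash
python3 -c "from h import *; where()"
```

```text
6.85 tcp [528.2 -61.9  80. ] rot [1.7994e+02 2.0000e-02 1.6343e+02] jig [  1.1 -82.3] F [-0.3 -0.3  0.3] w 0.5
```

The force fell to zero, so the pin has dropped in. I'll back off, lift clear and measure the button.

Call:
{"op": "apply_moves", "data": {"deltas": [[0, -0.015, 0, 0, -1], [0, -0.02, -0.03, 0, -1], [0, -0.04, -0.07, 0, -1], [0, -0.08, -0.1, 0, -1], [0, -0.13, -0.12, 0, -1]]}}

```text
time_s: 7.35
ee_pos: [492.4, -184.5, 201.0]
ee_rot: [180.0, 0.2, 163.6]
force: [1.3, -0.2, 0.2]
gripper_width: 0.6
gripper_force: 0.0
```

Call:
{"op": "apply_moves", "data": {"deltas": [[0, -0.04, 0, 0, -1], [0, -0.08, 0, 0, -1], [0, -0.08, 0, 0, -1]]}}

```text
time_s: 7.65
ee_pos: [467.5, -264.4, 198.4]
ee_rot: [-179.9, 0.0, 163.2]
force: [-0.3, -0.0, 0.1]
gripper_width: 0.8
gripper_force: 0.0
```

```bash
python3 - <<'E'
from h import *; where()
import cv2
t=cams.grab_frame("top")[185:255,250:330]; s=cams.grab_frame("side")[160:230,260:340]
f=lambda i:cv2.resize(i,(400,350),interpolation=cv2.INTER_CUBIC)
cv2.imwrite("pics/b2.png",np.hstack([f(t),f(s)]))
E
```

```text
7.65 tcp [ 467.5 -264.4  198.4] rot [-1.7993e+02  1.0000e-02  1.6316e+02] jig [   0.4 -293.7] F [-0.3 -0.   0.1] w 0.8
```

View pics/b2.png

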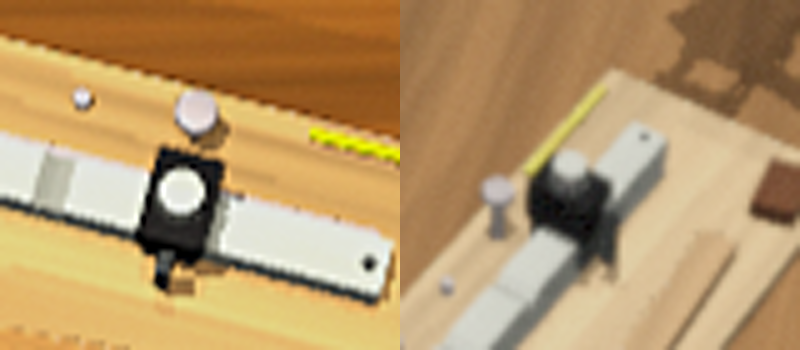

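The button is at crop (181,191) in the top view and (571,162) in the side view. The block is beside the tall peg.

```bash
python3 - <<'E'
from h import *
t=(249.5+181.5/5,184.5+191.5/5); s=(259.5+171.5/5,159.5+162.5/5); pk=(249.5+197/5,184.5+112/5)
for w in(plane("top",t,117),plane("side",s,117),tri(t,s)[0]): print(w,jig(w))
print("gap",tri(t,s)[1],"peg",jig(plane("top",pk,68)))
E
```

```text
[537.  -34.8 117. ] [  1.9 -53.8]
[534.5 -38.4 117. ] [  0.5 -58. ]
[534.9 -34.7 121.1] [ -0.2 -54.3]
gap 2.6 peg [ 56.2 -49.4]
```

The position (y ≈ -54, z ≈ 121) suggests it may not have dropped fully. I'll measure more carefully with centroids against the first frames.

```bash
cat >> h.py <<'E'
import cv2
def cen(img,p,r=6,lo=140):
    x,y=int(round(p[0])),int(round(p[1])); a=cv2.resize(img[y-r:y+r+1,x-r:x+r+1],None,fx=8,fy=8,interpolation=cv2.INTER_CUBIC)
    g=a.min(2); m=(g>lo).astype(np.uint8); n,l,s,c=cv2.connectedComponentsWithStats(m)
    k=l[r*8+4,r*8+4]
    return ((c[k]+.5)/8-.5+[x-r,y-r]).round(2),(s[k]/[8,8,8,8,64]).round(1)
E
python3 - <<'E'
from h import *
T0,S0=cv2.imread("pics/top0.png"),cv2.imread("pics/side0.png"); T1,S1=cams.grab_frame("top"),cams.grab_frame("side")
for T,S,t,s in((T0,S0,(309,228.5),(303,182)),(T1,S1,(286,223),(294,192))):
    for lo in(110,140):
        (a,sa),(b,sb)=cen(T,t,lo=lo),cen(S,s,lo=lo); P,g=tri(a,b); print(lo,a,sa[2:],b,sb[2:],P,jig(P),g,"top@122/117",jig(plane("top",a,122)),jig(plane("top",a,117)))
    # block black body centroid in top
for I,p in((T0,(309,228.5)),(T1,(286,223))):
    x,y=map(int,p); m=(I[y-14:y+16,x-12:x+12].max(2)<45).astype(np.uint8); n,l,s,c=cv2.connectedComponentsWithStats(m)
    k=1+s[1:,4].argmax(); r=cv2.minAreaRect(np.argwhere(l==k)[:,::-1].astype(np.float32)); q=np.array(r[0])+[x-12,y-14]; print("blk",r,jig(plane("top",q,102)))
E
```

```text
110 [308.81 228.69] [ 9.5  9.6 70.9] [304.44 179.93] [10.5  9.5 85.1] [514.  -92.4 131.8] [  -3.8 -115.5] 5.9 top@122/117 [   1.1 -114.8] [   2.  -114.9]
140 [308.84 228.69] [ 9.1  9.2 65.4] [303.26 181.26] [ 7.6  6.2 35.1] [516.8 -93.  123.5] [  -1.  -115.3] 3.4 top@122/117 [   1.1 -114.8] [   2. -115.]
110 [285.77 222.86] [ 9.6  9.5 70.3] [295.66 190.72] [10.6 10.6 88.6] [530.8 -34.4 129.7] [ -4.2 -55.2] 7.0 top@122/117 [  0.7 -53.9] [  1.7 -53.7]
140 [285.79 222.84] [ 9.4  9.  64.7] [296.01 190.82] [10.2  9.9 70.9] [530.2 -34.5 129.6] [ -4.8 -55.4] 8.3 top@122/117 [  0.7 -53.9] [  1.7 -53.7]
blk ((10.588235855102539, 17.647058486938477), (13.581995010375977, 20.858062744140625), 14.03624439239502) [  -3.4 -114. ]
blk ((11.205883026123047, 17.176469802856445), (13.581995010375977, 21.585670471191406), 14.03624439239502) [ -4.2 -54. ]
```

The block is about 4 mm short of the notch: y is -54 where the peg is at -49.4. I'll go back behind it and nudge it the rest.

Call:
{"op": "apply_moves", "data": {"deltas": [[0, 0.05, 0, 0, -1], [0, 0.1, 0, 0, -1], [0, 0.15, 0, 0, -1], [0, 0.185, 0, 0, -1], [0, 0.185, 0, 0, -1]]}}

```text
time_s: 8.35
ee_pos: [522.6, -77.7, 198.4]
ee_rot: [179.9, -0.0, 163.9]
force: [-0.1, 0.2, -0.2]
gripper_width: 0.6
gripper_force: 0.0
```

Call:
{"op": "apply_moves", "data": {"deltas": [[0, 0, 0.04, 0, -1], [0, 0, 0.08, 0, -1], [0, 0, 0.105, 0, -1], [0, 0, 0.12, 0, -1], [0, 0, 0.12, 0, -1]]}}

```text
time_s: 8.85
ee_pos: [519.8, -82.2, 76.3]
ee_rot: [-180.0, -0.3, 163.5]
force: [-0.5, -0.2, 0.5]
gripper_width: 0.4
gripper_force: 0.0
```

Call:
{"op": "apply_moves", "data": {"deltas": [[0, 0.006, 0, 0, -1], [0, 0.012, 0, 0, -1], [0, 0.016, 0, 0, -1], [0, 0.02, 0, 0, -1], [0, 0.022, 0, 0, -1]]}}

```text
time_s: 9.35
ee_pos: [528.5, -61.5, 79.1]
ee_rot: [-180.0, 0.1, 163.5]
force: [0.5, -1.7, 1.4]
gripper_width: 0.5
gripper_force: 1.0
```

```bash
python3 -c "from h import *; where()"
```

```text
9.35 tcp [528.5 -61.5  79.1] rot [-1.8000e+02  7.0000e-02  1.6349e+02] jig [  1.3 -81.8] F [ 0.5 -1.7  1.4] w 0.5
```

Call:
{"op": "apply_moves", "data": {"deltas": [[0, 0.001, 0, 0, -1], [0, 0.001, 0, 0, -1]]}}

```text
time_s: 9.55
ee_pos: [528.5, -60.8, 78.6]
ee_rot: [180.0, 0.0, 163.5]
force: [0.2, 0.3, 0.7]
gripper_width: 0.7
gripper_force: 0.0
```

Call:
{"op": "apply_moves", "data": {"deltas": [[0, 0.001, 0, 0, -1], [0, 0.001, 0, 0, -1]]}}

```text
time_s: 9.75
ee_pos: [528.7, -60.0, 78.5]
ee_rot: [180.0, -0.0, 163.4]
force: [0.3, -1.1, 0.1]
gripper_width: 0.4
gripper_force: 0.1
```

```bash
python3 -c "from h import *; where()"
```

```text
9.75 tcp [528.7 -60.   78.5] rot [179.99  -0.   163.43] jig [  1.  -80.3] F [ 0.3 -1.1  0.1] w 0.4
```

Call:
{"op": "apply_moves", "data": {"deltas": [[0, 0.001, 0, 0, -1], [0, 0.001, 0, 0, -1]]}}

```text
time_s: 9.95
ee_pos: [528.9, -58.9, 78.4]
ee_rot: [180.0, -0.0, 163.4]
force: [0.6, 0.7, -0.4]
gripper_width: 0.2
gripper_force: 0.1
```

Call:
{"op": "apply_moves", "data": {"deltas": [[0, 0.001, 0, 0, -1], [0, 0.001, 0, 0, -1]]}}

```text
time_s: 10.15
ee_pos: [529.3, -57.8, 78.4]
ee_rot: [180.0, -0.0, 163.5]
force: [-0.5, -0.6, -0.1]
gripper_width: 0.5
gripper_force: 0.1
```

```bash
python3 -c "
from h import *; where()
b,s=cen(cams.grab_frame('top'),(286,223)); print(b)"
```

```text
10.15 tcp [529.3 -57.8  78.4] rot [ 1.7998e+02 -1.0000e-02  1.6345e+02] jig [  1.  -78.1] F [-0.5 -0.6 -0.1] w 0.5
[286.26 223.14]
```

Call:
{"op": "apply_moves", "data": {"deltas": [[0, -0.015, 0, 0, -1], [0, -0.02, -0.03, 0, -1], [0, -0.04, -0.07, 0, -1], [0, -0.08, -0.1, 0, -1], [0, -0.13, -0.12, 0, -1]]}}

```text
time_s: 10.7
ee_pos: [493.6, -180.6, 199.8]
ee_rot: [-180.0, 0.2, 163.6]
force: [0.7, -0.9, -0.3]
gripper_width: 0.6
gripper_force: 0.0
```

Call:
{"op": "apply_moves", "data": {"deltas": [[0, -0.04, 0, 0, -1], [0, -0.08, 0, 0, -1], [0, -0.08, 0, 0, -1]]}}

```text
time_s: 11.0
ee_pos: [468.6, -260.4, 197.1]
ee_rot: [-179.9, 0.0, 163.1]
force: [0.2, -0.1, -0.2]
gripper_width: 0.5
gripper_force: 0.0
```

```bash
python3 - <<'E'
from h import *; where()
T,S=cams.grab_frame("top"),cams.grab_frame("side")
f=lambda i:cv2.resize(i,(400,350),interpolation=cv2.INTER_CUBIC)
cv2.imwrite("pics/b3.png",np.hstack([f(T[185:255,250:330]),f(S[160:230,260:340])]))
a,s=cen(T,(284,222));print(a,s,jig(plane("top",a,122)),plane("top",a,117),jig(plane("top",a,117)))
for I,p in((T,(285,222)),):
    x,y=map(int,p); m=(I[y-14:y+16,x-12:x+12].max(2)<45).astype(np.uint8); n,l,s,c=cv2.connectedComponentsWithStats(m)
    k=1+s[1:,4].argmax(); r=cv2.minAreaRect(np.argwhere(l==k)[:,::-1].astype(np.float32)); q=np.array(r[0])+[x-12,y-14]; print("blk",r,jig(plane("top",q,102)))
E
```

```text
11.0 tcp [ 468.6 -260.4  197.1] rot [-1.7989e+02  2.0000e-02  1.6315e+02] jig [   0.4 -289.6] F [ 0.2 -0.1 -0.2] w 0.5
[284.12 222.65] [ 2.   2.5  9.   9.2 64. ] [  0.2 -49.6] [537.6 -30.4 117. ] [  1.2 -49.4]
blk ((10.867924690246582, 17.462261199951172), (13.461333274841309, 21.016162872314453), 15.945395469665527) [ -3.3 -50.2]
```

View pics/b3.png

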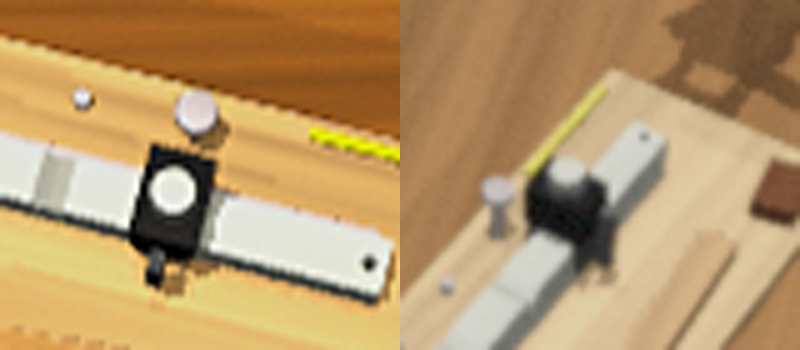

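The block centre (y = -49.4) now matches the peg (-49.4), and the button sits lower in the side view at (569,168). It is in the notch, so I'll go over the button and press.

Call:
{"op": "apply_moves", "data": {"deltas": [[0, 0.05, 0, 0, -1], [0, 0.1, 0, 0, -1], [0, 0.15, 0, 0, -1], [0, 0.2, 0, 0, -1], [0, 0.24, 0, 0, -1]]}}

```text
time_s: 11.6
ee_pos: [538.8, -21.9, 197.0]
ee_rot: [179.9, -0.0, 163.6]
force: [-0.0, 0.5, -0.2]
gripper_width: 0.4
gripper_force: 0.0
```

Call:
{"op": "apply_moves", "data": {"deltas": [[0, 0, 0, 0, -1], [0, 0, 0.03, 0, -1], [0, 0, 0.06, 0, -1], [0, 0, 0.065, 0, -1], [0, 0, 0.065, 0, -1]]}}

```text
time_s: 12.1
ee_pos: [538.0, -25.8, 131.5]
ee_rot: [-180.0, -0.1, 163.5]
force: [-0.2, 0.6, 0.2]
gripper_width: 0.8
gripper_force: 0.0
```

```bash
python3 -c "from h import *; where()"
```

```text
12.1 tcp [538.  -25.8 131.5] rot [-1.7997e+02 -1.3000e-01  1.6347e+02] jig [  0.3 -44.8] F [-0.2  0.6  0.2] w 0.8
```

Call:
{"op": "apply_moves", "data": {"deltas": [[0, -0.005, 0, 0, -1], [0, -0.005, 0.005, 0, -1], [0, -0.005, 0.01, 0, -1], [0, -0.005, 0.013, 0, -1], [0, -0.005, 0.015, 0, -1]]}}

```text
time_s: 12.6
ee_pos: [537.3, -30.7, 116.9]
ee_rot: [180.0, -0.0, 163.4]
force: [-0.6, -0.3, 4.4]
gripper_width: 0.3
gripper_force: 2.4
```

Call:
{"op": "apply_moves", "data": {"deltas": [[0, 0, 0.001, 0, -1], [0, 0, 0.002, 0, -1], [0, 0, 0.003, 0, -1], [0, 0, 0.004, 0, -1], [0, 0, 0.005, 0, -1]]}}

```text
time_s: 13.1
ee_pos: [537.4, -30.6, 112.2]
ee_rot: [180.0, 0.0, 163.5]
force: [-2.5, -0.7, 4.7]
gripper_width: 0.5
gripper_force: 2.4
```

```bash
python3 -c "from h import *; where()"
```

```text
13.1 tcp [537.4 -30.6 112.2] rot [1.8000e+02 1.0000e-02 1.6345e+02] jig [  1.1 -49.7] F [-2.5 -0.7  4.7] w 0.5
```

Contact came at 117 mm, which confirms the pin is in the notch. The button is moving down at about 5 N.

Call:
{"op": "apply_moves", "data": {"deltas": [[0, 0, 0.001, 0, -1], [0, 0, 0.002, 0, -1], [0, 0, 0.003, 0, -1], [0, 0, 0.004, 0, -1], [0, 0, 0.004, 0, -1]]}}

```text
time_s: 13.6
ee_pos: [537.5, -30.5, 108.6]
ee_rot: [180.0, 0.0, 163.4]
force: [-3.0, 0.5, 7.4]
gripper_width: 0.0
gripper_force: 4.0
```

Call:
{"op": "apply_moves", "data": {"deltas": [[0, 0, 0.001, 0, -1], [0, 0, 0.002, 0, -1], [0, 0, 0.002, 0, -1]]}}

```text
time_s: 13.9
ee_pos: [537.7, -30.5, 108.3]
ee_rot: [180.0, 0.1, 163.4]
force: [-4.4, 0.3, 18.0]
gripper_width: 0.9
gripper_force: 9.0
```

It has bottomed out: 18 N at 108.3 mm. I'll let go straight up and check.

Call:
{"op": "apply_moves", "data": {"deltas": [[0, 0, -0.01, 0, -1], [0, 0, -0.04, 0, -1], [0, 0, -0.09, 0, -1], [0, -0.03, -0.1, 0, -1], [0, -0.08, -0.1, 0, -1]]}}

```text
time_s: 14.4
ee_pos: [517.0, -106.7, 208.4]
ee_rot: [179.9, 0.4, 163.7]
force: [0.5, -2.4, -0.2]
gripper_width: 0.5
gripper_force: 0.0
```

Call:
{"op": "apply_moves", "data": {"deltas": [[0, -0.05, 0, 0, -1], [0, -0.1, 0, 0, -1], [0, -0.15, 0, 0, -1], [0, -0.15, 0, 0, -1], [0, -0.15, 0, 0, -1]]}}

```text
time_s: 14.9
ee_pos: [471.6, -251.8, 205.4]
ee_rot: [179.9, -0.0, 163.3]
force: [0.2, 0.2, -1.1]
gripper_width: 0.2
gripper_force: 0.0
```

```bash
python3 - <<'E'
from h import *; where()
T,S=cams.grab_frame("top"),cams.grab_frame("side")
f=lambda i:cv2.resize(i,(400,350),interpolation=cv2.INTER_CUBIC)
cv2.imwrite("pics/b4.png",np.hstack([f(T[185:255,250:330]),f(S[160:230,260:340])]))
a,s=cen(T,(284,222));print(a,s,jig(plane("top",a,109)))
E
```

```text
14.9 tcp [ 471.6 -251.8  205.4] rot [ 1.7994e+02 -4.0000e-02  1.6329e+02] jig [   0.8 -280.5] F [ 0.2  0.2 -1.1] w 0.2
[284.03 223.16] [ 1.9  3.1  9.1  9.1 64.3] [  1.4 -49.3]
```

View pics/b4.png

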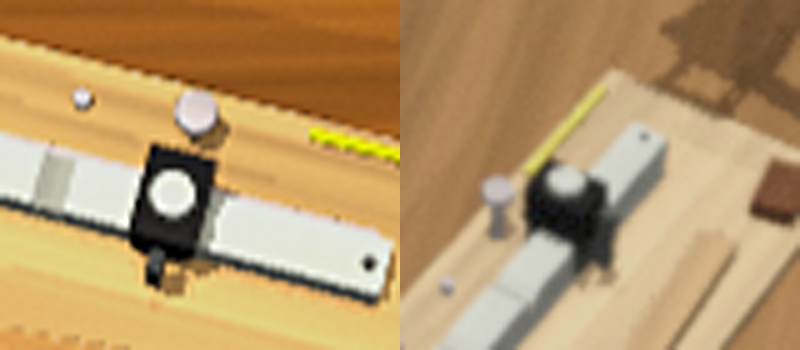

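The button is now low on the block at side crop (567,182), the block is still beside the tall peg, and nothing nearby has moved.

```bash
python3 -c "from workcell import env; print(env.job_done())"
```

```text
the job is handed in; nothing more can be done
None
```

The stop is in the notch beside the tall peg with its lock button pressed fully down, the gripper is clear, and the job was handed in at about 15 s; the verdict was not shown to me.

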